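# Re-set a ratchet-propped picking board to a lower notch

### The arm

A 6-joint arm with a two-finger parallel gripper is mounted at the origin on the work surface. World frame = base frame: x ahead of the robot, y to its left, z up, the work surface at z = 0. Lengths are in m, angles in rad, forces in N, time in s.
With the tool pointing down it reaches from about 0.35 to 0.85 m from the base axis. Payload 8.1 kg.
Tool frame: the origin (TCP) lies on the mounting face of the last link; the fingertips stand 186 mm ahead of it and the grasp point (between the pads) lies 167 mm ahead of it (robot.finger_overhang is the distance from the TCP to the fingertips, in m); z points along the fingers, y is the line along which they close (so a half turn about z gives the same grasp; the last joint's range is limited). The gripper opens to 93 mm and grips with 3 to 60 N. Pads are 15 mm wide; open, the fingers measure 128 mm over their backs; the gripper's body (75 mm by 188 mm) begins 65 mm behind the grasp point.
Start: joints at [-1.4, 0.13, 1.488, -0, 1.523, -0.085], TCP at [0.152, -0.58, 0.405] pointing down, gripper open.
Joint ranges: [-2.96, 2.96], [-0.89, 2.26], [0.02, 2.5], [-1.34, 4.48], [0, 2.73], [-2.66, 2.66]. Speed limits (rad/s): [2.39, 2.39, 2.79, 3.14, 3.14, 3.14].

### API

Orientations are given as a rotation vector (axis times angle).
In Python, from plant import readout, read_camera, get_calibration, job, robot gives the robot as it stands.
- The arm moves only by the shell command python3 -m handwheel 'ROWS' [FORCE]. ROWS is JSON, a list of rows, each a list of 5 numbers: the shift along the world's x, y, z in cm, then the turn about the world's z in rad, then the closure, from 0 (fully open) to 1 (shut). In form: [[tx, ty, tz, spin, gripper], ...]. A call has 1 to 10 rows; each row shifts and turns the commanded pose from where the row before left it; what a row does not reach is not made up. A row lasts 1/8 s, in which the tool goes at most 62.5 mm and 10.7 degrees, less where a joint would pass 70% of its speed; a pose out of reach is approached as far as the arm can. A call is refused whole if a number of a shift passes 6.25 or a number of a turn 0.188, either way. A call with a gripper value outside its range is refused whole. The fingers move at their own pace and stop on an object; FORCE is the grip in N (left out, the last holds). Time passes only in rows, so rows that do not move let the fingers close. It gives the time, the measured TCP pose, the force, the opening and the grip force at its end, in the units of the state.
- readout.read_state(): the state, without advancing time (a new reading comes with each control period).
- read_camera(name): name is "scene" or "top" or "wrist"; returns the picture (384x512x3 uint8, red, green, blue); there is no depth.
- get_calibration(name): a dict with "fovy" (degrees; the focal length in pixels is half the picture's height over the tangent of half this angle, whatever the lens; pixels are square), "cx", "cy" (the principal point, pixels), "dist_coeffs" ([k1, k2, p1, p2, k3] as OpenCV has them; the pictures are not rectified), "pose" (4x4, takes a point from camera to world coordinates). Camera axes: x right, y down, z forward; pixel columns grow to the right and rows downward; lengths in m; the calibration is good to about 2 mm. A picture is of the moment at which its call begins: read the wrist's pose just before it. get_calibration takes no time and is no camera call; for the wrist camera it gives the pose at the moment of the call.
- job.close_job(): hands the job in; it is judged then, once.
The state is a dict: "t": time; "q": joint angles; "dq": joint speeds; "joint_torque": joint torques, N m; "tool_pos": TCP position; "orientation": TCP orientation; "force": force on the tool from outside, world axes, zero at the start; "wrist_torque": the same for the moment, N m; "opening": finger opening in m; "gripper_force": force on a finger pad.
Only numpy, scipy, OpenCV 4.12 (cv2) and the standard library are available. Lean on these libraries where they do the work, as an engineer would, in place of code of your own. Each camera call takes 0.05 s, during which the arm holds its last target. There are 200 camera calls.

### The job

The tilting picking board on the storeroom bench is propped too steep for its bins: bring it down to its second notch, counting up from flat. Its ratchet only goes up, so raise the board past its top notch until the pawl is thrown over, let go so that it sinks all the way flat, then take it by the red pull bar, raise it to the second notch and leave it resting there on the ratchet with your hand off. Leave the parts bin, the tin and the wire spool where they are.

Things in the scene. Friction and masses are not known exactly. Their poses are not given: they have to be found in the camera images.
- stand: low black steel frame (310 x 340 mm) fixed to the bench, carrying the board. Origin: centre of its underside on the bench; x from the board's hinge to its free edge, z up. Hinge axis parallel to y through (-130, 0, 50) mm. At the start the board stands in notch 3, 4 or 5 (settled after 0.7 s). A damper (1.3 N m s/rad) slows the hinge both ways.
- board (a joint): tilt of the board, rad: 0 flat, grows as the free edge rises, end stop 1.24. It rests in notches at 0.211, 0.386 (second), 0.560, 0.735, 0.905 (fifth, top); each catches once lifted 0.03 past it. Lifting 0.19 past the second catches the third. Above the top notch, at about 1.17, the pawl is thrown over; the board then sinks by itself to flat in 3 to 4 s.
- pawl (a joint): tumbler pawl on the +y side near the hinge, a yellow rocker with an orange ball on top, worked by the board's own travel. 0 to 0.25 rad: working, ball leans to the stand's -x, tip on the toothed quadrant (0.02 holding a notch, 0 flat). 0.68: thrown over, ball leans to +x, tip clear, board free to sink; the board puts it back to working when it sinks below about 0.06 rad.
- board_edge (a point): middle of the free edge of the plywood board, 270 mm from the hinge axis, at mid thickness (the hinge axis lies in the mid plane); board 280 mm wide, 12 mm thick, about 0.6 kg. Standing steep, it can be hooked from above with shut fingertips behind it (+x side, open space) and drawn up and over towards the hinge with 4 to 12 N. Flat, its top is 56 mm above the bench.
- pull_bar (a point): centre of the red pull bar on the board's upper face: round, 12 mm thick, 90 mm long parallel to the hinge, posts at its ends; 190 mm along the board from the hinge axis, 41 mm above the mid plane (35 mm above the face). Board flat: 91 mm above the bench, pinch it from above across its thickness; it turns between the fingers as the board tilts. About 7 N lifts it.
- pawl_ball (a point): centre of the pawl's orange ball, 26 mm across, about 195 mm above the bench; its lean shows the pawl's state.
- parts_bin: blue open-fronted stock bin with bolts, 160 x 100 x 75 mm, bystander; origin at the centre of its underside.
- tin: round tin with a red label, 74 mm across, 95 mm high, bystander; origin at the centre of its underside.
- wire_spool: black flat spool of copper wire lying on its side face, 90 mm across, 50 mm high, bystander; origin at the centre of its underside.

How it is judged:
By the outcome, as a careful person would: the job done as asked, in the order asked, and still so for the second after the job is handed in, with the robot touching nothing.
It also fails if it takes over 58 s, if anything falls off the work surface, if the arm or the gripper's body presses on something with over 40 N, if the wrist force passes 120 N, or if a joint passes its speed limit or range.

## Working session

There is one attempt and no reset: what is moved stays moved. The work goes in short steps, Python scripts to look and compute and a shell command to move; the robot and the scene stay as the last step left them, time stands still between calls to the robot, and variables do not carry over. Pictures are saved under pics/ and viewed, at most 10 in all, crops included, and the job is handed in when it is done.

```bash
ls; mkdir -p pics
python3 - <<'E'
from plant import readout, read_camera, get_calibration
import cv2,numpy as np
for n in("scene","top"):
    im=read_camera(n);cv2.imwrite(f"pics/{n}0.png",im[:,:,::-1]);c=get_calibration(n);print(n,c["fovy"],c["cx"],c["cy"],c["dist_coeffs"],np.round(c["pose"],3).tolist())
s=readout.read_state();print(s["t"],s["tool_pos"],s["orientation"],s["opening"])
E
```

```text
pics
scene 46.324470805268916 250.63162015937417 195.08568242453214 [-0.08727851  0.          0.          0.          0.        ] [[0.822, 0.464, -0.329, 1.013], [0.569, -0.678, 0.465, -0.621], [-0.007, -0.57, -0.822, 1.238], [0.0, 0.0, 0.0, 1.0]]
top 44.540096272065746 253.98329768100587 188.3741122029413 [0.05573577 0.         0.         0.         0.        ] [[0.016, -0.984, 0.175, 0.303], [-1.0, -0.02, -0.022, 0.009], [0.025, -0.175, -0.984, 1.513], [0.0, 0.0, 0.0, 1.0]]
0.1 [ 0.15178303 -0.58026958  0.40379122] [-3.11427757e+00 -4.00430081e-01  1.74110729e-04] 0.09255240002123236
```

View pics/scene0.png

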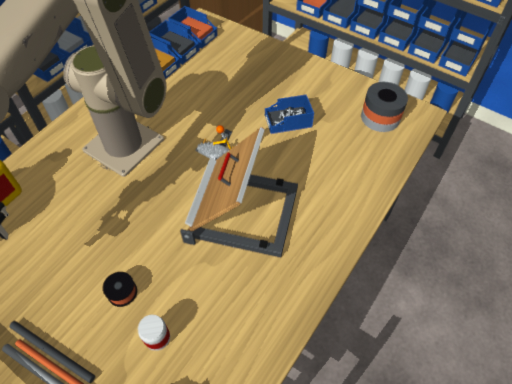

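View pics/top0.png

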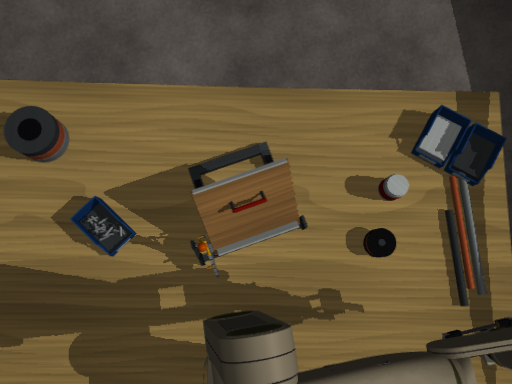

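The scene shows the board hinged on the robot side, with its free edge facing away. The red bar is near (222,167) in scene and (248,203) in top; the orange ball is near (220,128) and (203,245). The bin lies to the left, with the tin and spool to the right in the top view.

```bash
cat > h.py <<'E'
import cv2,numpy as np
from plant import read_camera,get_calibration
def ray(c,px):
    f=192/np.tan(np.radians(c["fovy"])/2);K=np.array([[f,0,c["cx"]],[0,f,c["cy"]],[0,0,1.]])
    u=cv2.undistortPoints(np.array([[px]],float),K,np.array(c["dist_coeffs"]))[0,0]
    P=np.array(c["pose"]);d=P[:3,:3]@[u[0],u[1],1];return P[:3,3],d/np.linalg.norm(d)
def onz(c,px,z):
    o,d=ray(c,px);return o+d*(z-o[2])/d[2]
def tri(c1,p1,c2,p2):
    o1,d1=ray(c1,p1);o2,d2=ray(c2,p2)
    s=np.linalg.lstsq(np.c_[d1,-d2],o2-o1,rcond=None)[0];a=o1+s[0]*d1;b=o2+s[1]*d2
    return (a+b)/2,np.linalg.norm(a-b)
def blobs(im,lo,hi,roi):
    x0,y0,x1,y1=roi;h=cv2.cvtColor(im,cv2.COLOR_RGB2HSV);m=cv2.inRange(h,lo,hi);z=np.zeros_like(m);z[y0:y1,x0:x1]=m[y0:y1,x0:x1]
    n,l,st,ce=cv2.connectedComponentsWithStats(z)
    return [(int(st[i,4]),np.round(ce[i],1).tolist(),np.argwhere(l==i)[:,::-1]) for i in range(1,n) if st[i,4]>12]
E
python3 - <<'E'
from h import *
R={"scene":(180,110,300,260),"top":(180,130,310,280)}
for n in R:
    im=cv2.cvtColor(cv2.imread(f"pics/{n}0.png"),cv2.COLOR_BGR2RGB)
    for nm,lo,hi in(("red",(0,180,60),(4,255,255)),("red2",(174,150,60),(180,255,255)),("or",(6,200,150),(14,255,255))):
        for a,c,p in blobs(im,lo,hi,R[n]):
            (cx,cy),wh,an=cv2.minAreaRect(p.astype(np.float32)); print(n,nm,a,c,np.round(cv2.boxPoints(((cx,cy),wh,an)),1).tolist())
    x0,y0,x1,y1=(175,110,305,260) if n=="scene" else (180,135,315,285)
    cr=cv2.resize(im[y0:y1,x0:x1,::-1],None,fx=4,fy=4,interpolation=cv2.INTER_CUBIC);cv2.imwrite(f"pics/{n}0c.png",cr)
E
```

```text
scene red 85 [223.7, 166.1] [[217.60000610351562, 178.5], [227.0, 152.60000610351562], [229.8000030517578, 153.6999969482422], [220.39999389648438, 179.5]]
scene or 36 [219.5, 128.7] [[216.0, 125.0], [222.0, 125.0], [222.0, 132.0], [216.0, 132.0]]
top red 121 [249.5, 204.9] [[232.3000030517578, 209.10000610351562], [265.3999938964844, 197.39999389648438], [266.6000061035156, 200.60000610351562], [233.5, 212.3000030517578]]
top or 16 [203.5, 247.0] [[202.0, 245.0], [205.0, 245.0], [205.0, 249.0], [202.0, 249.0]]
```

View pics/scene0c.png

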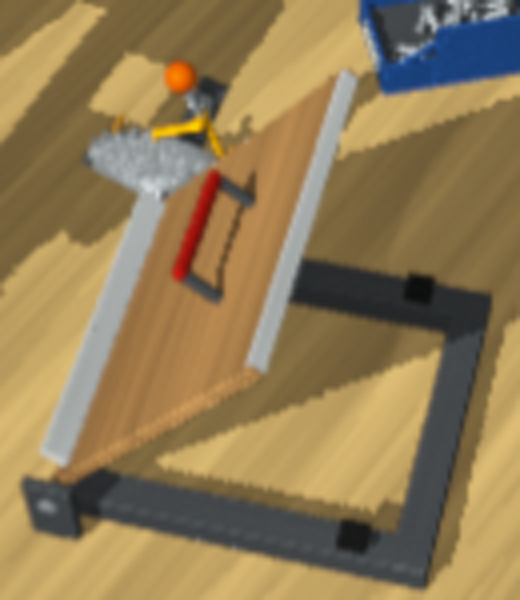

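View pics/top0c.png

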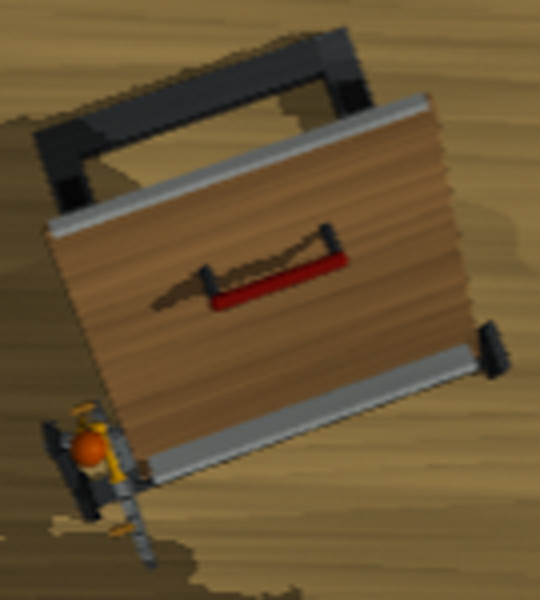

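Clear views: the free edge's silver strip and both bar ends are visible in both, as is the ball. I'll triangulate from those.

Run:
```python
from h import *
S=get_calibration("scene");T=get_calibration("top")
P={"edge+":((345,72),(52,232)),"edge-":((258,370),(428,97)),"bar+":((215,176),(216,303)),"bar-":((182,275),(345,261)),"ball":((181,77),(89,450))}
D={}
for k,(a,b) in P.items():
    D[k],e=tri(S,(175+a[0]/4,110+a[1]/4),T,(180+b[0]/4,135+b[1]/4));print(k,np.round(D[k],4),round(e,4))
bar=(D["bar+"]+D["bar-"])/2;ed=(D["edge+"]+D["edge-"])/2
d=D["edge+"]-D["edge-"];print("edge len",np.linalg.norm(d),"bar len",np.linalg.norm(D["bar+"]-D["bar-"]))
d=d+D["bar+"]-D["bar-"];yaw=np.arctan2(-d[0],d[1]);ux=np.array([np.cos(yaw),np.sin(yaw)]);print("yaw",yaw,"bar",bar,"edge",ed)
for th in(.56,.735,.905):
    hx=bar[:2]-ux*(.19*np.cos(th)-.041*np.sin(th));ez=.05+.27*np.sin(th);bz=.05+.19*np.sin(th)+.041*np.cos(th)
    hx2=ed[:2]-ux*.27*np.cos(th);print(th,"hinge",hx,hx2,"edge z",ez,"bar z",bz)
for n,x,y in(("c1",35,128),("c2",345,28)):print(n,onz(T,(180+x/4,135+y/4),.03))
b=T
for n,p in(("bin",(104,225)),("tin",(396,186)),("spool",(380,242))):print(n,onz(T,p,.06))
```

```text
edge+ [0.5103 0.1458 0.263 ] 0.0015
edge- [ 0.6101 -0.1067  0.2626] 0.0037
bar+ [0.4694 0.0355 0.2248] 0.0023
bar- [ 0.5021 -0.0519  0.2239] 0.0065
ball [0.3693 0.1226 0.1931] 0.0038
edge len 0.2714860965830298 bar len 0.09331865440749967
yaw 0.37167088040273494 bar [ 0.48576965 -0.00815569  0.22433333] edge [0.56019777 0.01957924 0.26281107]
0.56 hinge [ 0.35607413 -0.05870928] [ 0.34705813 -0.06349975] edge z 0.19342027343863855 bar z 0.1856628371565179
0.735 hinge [ 0.3800623  -0.04935901] [ 0.37357919 -0.05316219] edge z 0.23105853202223403 bar z 0.20782662046069716
0.905 hinge [ 0.40646444 -0.03906781] [ 0.40480976 -0.04098893] edge z 0.262334791837222 bar z 0.2247458882182775
c1 [0.63295249 0.18762098 0.03      ]
c2 [ 0.722084   -0.06150876  0.03      ]
bin [0.43867222 0.43441071 0.06      ]
tin [ 0.57860479 -0.47173082  0.06      ]
spool [ 0.40142531 -0.41547556  0.06      ]
```

Notch 5: the heights match 0.905 (edge .263, bar .224). The hinge is at about (.406, -.040) and the yaw is about 0.365. The plan is to fly over behind the free edge with shut fingers and the tool y axis along the stand's x.

```bash
python3 -m handwheel '[[3.2,4.4,0.9,0.168,1],[3.2,4.4,0.9,0.168,1],[3.2,4.4,0.9,0.168,1],[3.2,4.4,0.9,0.168,1],[3.2,4.4,0.9,0.168,1],[3.2,4.4,0.9,0.168,1],[3.2,4.4,0.9,0.168,1],[3.2,4.4,0.9,0.168,1],[3.2,4.4,0.9,0.168,1],[3.2,4.4,0.9,0.168,1]]' 20
```

```text
t: 1.35
tool_pos: [0.4725, -0.1388, 0.4948]
orientation: [-1.774, -2.592, 0.0]
force: [0.1, 0.1, -0.2]
opening: 0.0009
gripper_force: 0.0
```

```bash
python3 -m handwheel '[[3.4,4.4,0,0,1],[3.4,4.4,0,0,1],[3.4,4.4,0,0,1],[3.3,4.4,0,0,1],[0,0,-3.5,0,1],[0,0,-3.5,0,1],[0,0,-0.5,0,1],[0,0,0,0,1]]'
python3 - <<'E'
from plant import read_camera
import cv2
im=read_camera("scene");cv2.imwrite("pics/s1.png",cv2.resize(im[70:250,150:350,::-1],None,fx=3,fy=3))
E
```

```text
t: 2.35
tool_pos: [0.6068, 0.0354, 0.4202]
orientation: [-1.782, -2.587, 0.0]
force: [-0.4, -0.1, -0.0]
opening: 0.0007
gripper_force: 0.0
```

View pics/s1.png

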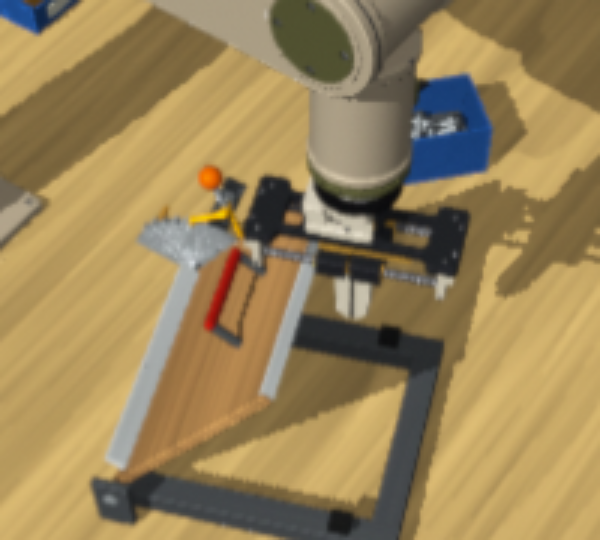

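The shut fingertips are behind the free edge and clear of it. Now I draw it up and over.

```bash
python3 -m handwheel '[[-0.93,-0.36,0,0,1],[-0.93,-0.36,0,0,1],[-0.93,-0.36,0.3,0,1],[-0.93,-0.36,0.4,0,1],[-0.93,-0.36,0.4,0,1],[-0.93,-0.36,0.4,0,1]]'
```

```text
t: 3.15
tool_pos: [0.5516, 0.0141, 0.4386]
orientation: [1.777, 2.582, 0.009]
force: [8.7, 3.4, 7.1]
opening: 0.0003
gripper_force: 4.5
```

```bash
python3 -m handwheel '[[-0.84,-0.33,0.4,0,1],[-0.84,-0.33,0.3,0,1],[-0.75,-0.29,0.3,0,1],[-0.65,-0.25,0.2,0,1]]'
python3 - <<'E'
from plant import read_camera
import cv2,numpy as np
im=read_camera("scene");a=im[90:230,165:305,::-1];b=read_camera("top")[140:280,180:320,::-1]
cv2.imwrite("pics/s2.png",cv2.resize(np.hstack([a,b]),None,fx=2.8,fy=2.8))
E
```

```text
t: 3.65
tool_pos: [0.5199, 0.0017, 0.4483]
orientation: [1.78, 2.585, 0.003]
force: [4.2, 0.9, 2.3]
opening: 0.0003
gripper_force: 2.1
```

View pics/s2.png

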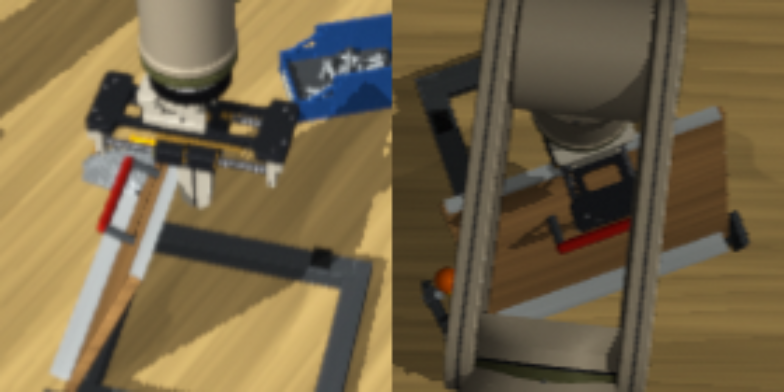

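The board is near upright. In the top view the ball has moved from (202,247) to about (199,240), a shift toward +x. I'll check numerically.

```bash
cat > ball.py <<'E'
from h import *
T=get_calibration("top");im=read_camera("top")
for a,c,p in blobs(im,(5,190,110),(15,255,255),(185,220,225,275)):
    q=onz(T,c,.195);d=q[:2]-[.4057,-.04];print("ball",a,c,np.round(q,3),"stand along/across",d@[.932,.363],d@[-.363,.932])
E
python3 ball.py;python3 - <<'E'
from h import *
S=get_calibration("scene");T=get_calibration("top")
c,e=tri(S,(165+140/2.8,90+277/2.8),T,(180+(722-392)/2.8,140+112/2.8));d=c[:2]-[.4057,-.04];print(c,e,d@[.932,.363])
d=np.array([.3693,.1226])-[.4057,-.04];print("before",d@[.932,.363],d@[-.363,.932])
E
```

```text
ball 31 [199.4, 239.4] [0.39  0.13  0.195] stand along/across 0.04721054551217249 0.1638642004502012
[ 0.54722449 -0.1300007   0.30000268] 0.009427120637289111 0.09923057488162301
before 0.025099000000000003 0.16475640000000003
```

```bash
python3 -m handwheel '[[-0.4,-0.15,0.1,0,1],[0,0,0,0,1]]'; python3 ball.py
```

```text
t: 4.05
tool_pos: [0.516, 0.0004, 0.4473]
orientation: [-1.781, -2.587, 0.001]
force: [0.8, 0.8, 1.0]
opening: 0.0001
gripper_force: 0.8
ball 41 [199.4, 237.3] [0.396 0.13  0.195] stand along/across 0.05272470583850484 0.1619514127309962
```

```bash
python3 -m handwheel '[[3,1.2,0.5,0,1],[4,1.6,2,0,1],[2,0.8,5,0,1],[0,0,4,0,1],[0,0,0,0,1],[0,0,0,0,1],[0,0,0,0,1],[0,0,0,0,1]]'; python3 ball.py;  python3 -m handwheel '[[0,0,0,0,0.4],[0,0,0,0,0.4],[0,0,0,0,0.4],[0,0,0,0,0.4],[0,0,0,0,0.4],[0,0,0,0,0.4],[0,0,0,0,0.4],[0,0,0,0,0.4],[0,0,0,0,0.4],[0,0,0,0,0.4]]'; python3 ball.py; python3 -m handwheel '[[0,0,0,0,0.4],[0,0,0,0,0.4],[0,0,0,0,0.4],[0,0,0,0,0.4],[0,0,0,0,0.4],[0,0,0,0,0.4],[0,0,0,0,0.4],[0,0,0,0,0.4],[0,0,0,0,0.4],[0,0,0,0,0.4]]'; python3 ball.py
python3 - <<'E'
from plant import read_camera
import cv2,numpy as np
im=read_camera("scene");a=im[90:270,165:315,::-1];b=read_camera("top")[120:300,170:320,::-1]
cv2.imwrite("pics/s3.png",cv2.resize(np.hstack([a,b]),None,fx=2.6,fy=2.6))
E
```

```text
t: 5.1
tool_pos: [0.6061, 0.0363, 0.5613]
orientation: [-1.78, -2.586, 0.002]
force: [-0.2, 0.2, 0.2]
opening: 0.0005
gripper_force: 0.0
t: 6.4
tool_pos: [0.6062, 0.0364, 0.5627]
orientation: [-1.781, -2.588, 0.0]
force: [-0.3, 0.5, -0.1]
opening: 0.0559
gripper_force: 0.0
t: 7.7
tool_pos: [0.6062, 0.0364, 0.5627]
orientation: [1.781, 2.588, 0.0]
force: [-0.8, 0.1, -0.1]
opening: 0.0559
gripper_force: 0.0
```

View pics/s3.png

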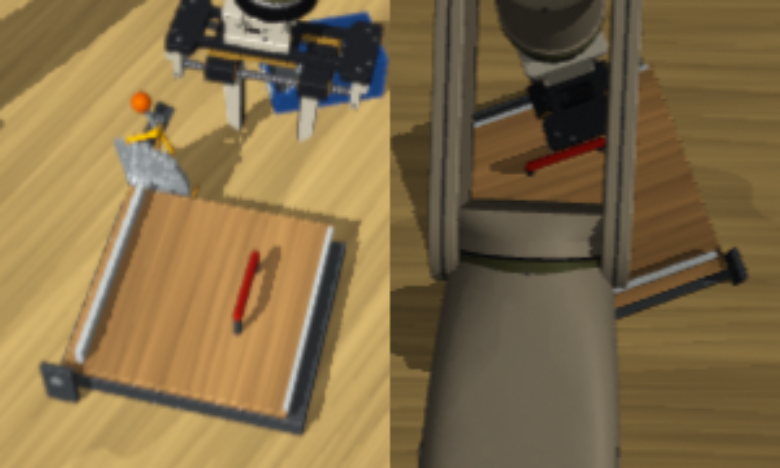

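The board is down. The bar in the scene crop runs from about (255,255) to (238,325), and the ball has leaned back. I'll let it settle, then locate the bar on the z = 0.091 plane.

```bash
python3 -m handwheel '[[0,0,0,0,0.4],[0,0,0,0,0.4],[0,0,0,0,0.4],[0,0,0,0,0.4],[0,0,0,0,0.4],[0,0,0,0,0.4],[0,0,0,0,0.4],[0,0,0,0,0.4]]'
cat > bar.py <<'E'
from h import *
S=get_calibration("scene");im=read_camera("scene")
def look(z=None):
    for a,c,p in blobs(im,(0,180,50),(4,255,255),(205,140,300,240)):
        if a<40: continue
        (x,y),wh,an=cv2.minAreaRect(p.astype(np.float32));b=cv2.boxPoints(((x,y),wh,an))
        # along the bar's own circle: tilt whose bar point lies nearest to the ray
        o,d=ray(S,c);th=np.linspace(0,1.24,1241);r=.19*np.cos(th)-.041*np.sin(th)
        P=np.c_[.4057+.932*r,-.04+.363*r,.05+.19*np.sin(th)+.041*np.cos(th)]
        e=np.linalg.norm(np.cross(P-o,d),axis=1);i=e.argmin()
        print("red",a,c,"at z.091",np.round(onz(S,c,.091),4),"tilt",th[i],"miss",round(e[i],4))
look()
for a,c,p in blobs(im,(5,190,130),(15,255,255),(200,110,245,150)):
    q=onz(S,c,.193);d=q[:2]-[.4057,-.04];print("ball",a,c,"along",round(d@[.932,.363],4))
E
python3 bar.py
python3 - <<'E'
from h import *
S=get_calibration("scene");print("ball at start",onz(S,(220.2,129.2),.193))
f=lambda x,y:(165+x/2.6,90+y/2.6)
for n,p,z in(("e+",f(331,228),.058),("e-",f(288,412),.058),("b+",f(255,253),.091),("b-",f(239,325),.091)):print(n,onz(S,p,z))
E
```

```text
t: 8.85
tool_pos: [0.6062, 0.0364, 0.5627]
orientation: [-1.781, -2.588, 0.0]
force: [0.3, -0.1, 0.0]
opening: 0.0559
gripper_force: 0.0
red 68 [259.2, 199.7] at z.091 [0.5849 0.0284 0.091 ] tilt 0.0 miss 0.002
ball 45 [218.7, 128.8] along 0.0214
ball at start [0.37019918 0.12422065 0.193     ]
e+ [0.61344894 0.18096694 0.058     ]
e- [ 0.71065388 -0.06962985  0.058     ]
b+ [0.5685496  0.07430982 0.091     ]
b- [ 0.6104372  -0.02170127  0.091     ]
```

The board is flat with the pawl reset. The bar is at (.584, .029), which agrees with hinge + 0.19 m. Descend and pinch.

```bash
python3 -m handwheel '[[-1.1,-0.35,-6,0,0.4],[-1.1,-0.35,-6,0,0.4],[0,0,-6,0,0.4],[0,0,-5,0,0.4],[0,0,-3,0,0.4],[0,0,-2,0,0.4],[0,0,-1.5,0,0.4],[0,0,-1.0,0,0.4],[0,0,0,0,0.4]]' 25; python3 -m handwheel '[[0,0,0,0,1],[0,0,0,0,1],[0,0,0,0,1],[0,0,0,0,1],[0,0,0,0,1],[0,0,0,0,1]]' 25
```

```text
t: 10.02
tool_pos: [0.5843, 0.0294, 0.2577]
orientation: [-1.781, -2.588, 0.0]
force: [-0.1, -0.1, -0.2]
opening: 0.0555
gripper_force: 0.0
t: 10.78
tool_pos: [0.5847, 0.0296, 0.2579]
orientation: [1.781, 2.587, 0.002]
force: [4.3, 2.0, -2.9]
opening: 0.0112
gripper_force: 25.0
```

```bash
python3 -m handwheel '[[-0.2,-0.08,1.08,0,1],[-0.28,-0.11,1.07,0,1],[-0.38,-0.15,1.05,0,1],[-0.47,-0.18,1.02,0,1],[-0.51,-0.2,0.99,0,1],[-0.53,-0.2,0.96,0,1],[-0.57,-0.22,0.93,0,1],[-0.6,-0.23,0.9,0,1],[0,0,0,0,1],[0,0,0,0,1]]'; python3 ball.py
python3 - <<'E'
from plant import read_camera
import cv2
im=read_camera("scene");cv2.imwrite("pics/s4.png",cv2.resize(im[90:270,165:345,::-1],None,fx=3,fy=3))
E
```

```text
t: 12.02
tool_pos: [0.5497, 0.0164, 0.339]
orientation: [1.779, 2.586, 0.006]
force: [6.6, 5.2, 1.3]
opening: 0.011
gripper_force: 25.0
```

View pics/s4.png

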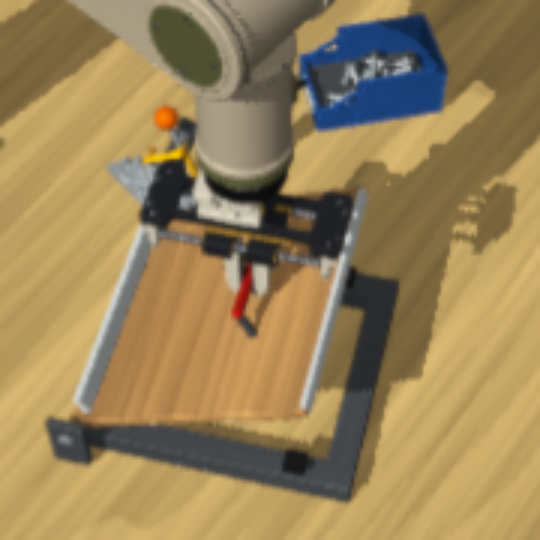

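The board is held raised by the bar, with its free -y corner at crop (305,410). I'll check the tilt from that corner.

```bash
cat > edge.py <<'E'
from h import *
import sys
S=get_calibration("scene");o,d=ray(S,(float(sys.argv[1]),float(sys.argv[2])))
th=np.linspace(0,1.24,1241)
for h in(.006,.009):
    r=.27*np.cos(th)-h*np.sin(th);z=.05+.27*np.sin(th)+h*np.cos(th)
    P=np.c_[.4057+.932*r+.363*.14,-.04+.363*r-.932*.14,z];e=np.linalg.norm(np.cross(P-o,d),axis=1);print(th[e.argmin()],e.min())
E
python3 edge.py 266.7 226.3
```

```text
0.448 0.0035605805648353003
0.437 0.0034992226384861743
```

Tilt is about 0.45. I'll lift slightly more for margin, then lower onto the notch.

```bash
python3 -m handwheel '[[-0.3,-0.12,0.45,0,1],[0,0,0,0,1],[0.15,0.06,-0.25,0,1],[0.2,0.08,-0.3,0,1],[0.2,0.08,-0.3,0,1],[0.2,0.08,-0.3,0,1],[0.2,0.08,-0.3,0,1],[0.15,0.06,-0.2,0,1],[0,0,0,0,1],[0,0,0,0,1]]'
```

```text
t: 13.38
tool_pos: [0.5577, 0.0194, 0.3271]
orientation: [1.779, 2.586, 0.004]
force: [5.4, 3.9, 2.3]
opening: 0.0112
gripper_force: 25.0
```

```bash
python3 -m handwheel '[[0,0,0,0,0.65],[0,0,0,0,0.65],[0,0,0,0,0.65],[0,0,0,0,0.65]]'; python3 bar.py; python3 -m handwheel '[[0,0,1.5,0,0.65],[0,0,3,0,0.65],[0,0,6,0,0.65],[0,0,6,0,0.65],[0,0,6,0,0.65],[0,0,0,0,0.65],[0,0,0,0,0.65],[0,0,0,0,0.65]]'; python3 bar.py
python3 - <<'E'
from plant import read_camera
import cv2
im=read_camera("scene");cv2.imwrite("pics/s5.png",cv2.resize(im[90:270,165:345,::-1],None,fx=3,fy=3))
E
```

```text
t: 13.88
tool_pos: [0.5567, 0.0188, 0.3255]
orientation: [-1.781, -2.587, 0.001]
force: [0.1, 0.7, -0.6]
opening: 0.0327
gripper_force: 0.0
red 54 [249.2, 188.5] at z.091 [0.5351 0.0459 0.091 ] tilt 0.328 miss 0.0082
ball 46 [218.8, 128.8] along 0.0217
t: 14.92
tool_pos: [0.5567, 0.0189, 0.5489]
orientation: [-1.78, -2.586, 0.003]
force: [-0.2, 0.5, -0.1]
opening: 0.0329
gripper_force: 0.0
red 73 [250.3, 185.2] at z.091 [0.5307 0.0583 0.091 ] tilt 0.362 miss 0.0007
ball 46 [218.8, 128.8] along 0.0217
```

View pics/s5.png

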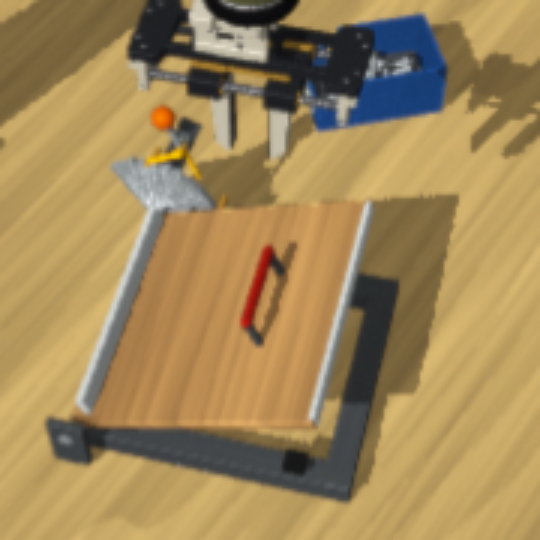

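The board rests unaided at about 0.36–0.39, the second notch, and the hand is clear. One last check that it isn't moving, then I hand in.

```bash
python3 -m handwheel '[[0,0,0,0,0.65],[0,0,0,0,0.65],[0,0,0,0,0.65],[0,0,0,0,0.65],[0,0,0,0,0.65],[0,0,0,0,0.65]]'; python3 bar.py; python3 edge.py 270.5 230.5; python3 -c "
from plant import job;print(job.close_job())"
```

```text
t: 15.78
tool_pos: [0.5568, 0.0189, 0.5508]
orientation: [-1.781, -2.588, 0.0]
force: [0.2, -0.3, 0.7]
opening: 0.0324
gripper_force: 0.0
red 74 [250.4, 184.8] at z.091 [0.5301 0.0598 0.091 ] tilt 0.367 miss 0.0018
ball 46 [218.8, 128.8] along 0.0217
0.363 0.005482803102295119
0.352 0.005417990082771355
the job is handed in; nothing more can be done
None
```

The board was raised past its top notch, sank flat and was lifted by the red pull bar; it now rests on the second notch with the hand clear (camera tilt about 0.36, notch 0.386), and the job was handed in at about 16 s with the bin, tin and spool not approached.

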